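# Start the disinfection timer against the back-stop

## Robot

A 6-joint arm with a two-finger parallel gripper is mounted at the origin on the work surface. World frame = base frame: x ahead of the robot, y to its left, z up, the work surface at z = 0. Lengths are in mm, angles in rad, forces in N, time in s.
With the tool pointing down it reaches from about 350 to 775 mm from the base axis. Payload 7.3 kg.
Tool frame: the origin (TCP) lies at the very end of the fingers, on their centre line; the grasp point (between the pads) lies 19 mm behind it; z points along the fingers, x is the direction in which the jaws open and shut, and the axes are right-handed (so a half turn about z gives the same grasp; the last joint's range is limited). The gripper opens to 92 mm and grips with 3 to 60 N. Pads are 19 mm wide; open, the fingers measure 130 mm over their backs; the gripper's body (75 mm by 190 mm) begins 47 mm behind the grasp point.
Start: joints at [1.111, 0.342, 1.524, -0, 1.275, -0.146], TCP at [162.04, 499.388, 226.741] pointing down, gripper open.
Joint ranges: [-2.53, 2.53], [-0.77, 2.02], [0.04, 2.7], [-1, 4.14], [0.28, 2.66], [-3.11, 3.11]. Speed limits (rad/s): [2.57, 2.57, 3.14, 3.14, 3.14, 3.14].

## Interface

Orientations are given as [roll, pitch, yaw] about the fixed x, y, z axes, in that order (R = Rz(yaw) Ry(pitch) Rx(roll)).
In Python, from plant import bot, capture, camera_params gives the robot as it stands.
- The arm moves only by the shell command python3 -m jog 'ROWS' [OPENING]. ROWS is a JSON object of lists of equal length, an entry for each row: "xyz": the shift along the world's x, y, z as a fraction of full scale, a list of three; "angular": the turn, a rotation vector about the world's x, y, z as a fraction of full scale, a list of three. In form: {"xyz": [[x, y, z], ...], "angular": [[wx, wy, wz], ...]}. A call has 1 to 10 rows; each row shifts and turns the pose as measured when the row begins; what a row does not reach is not made up. Full scale, the value 1, is 2 cm for a shift and 6 degrees for a turn. A row lasts 1/10 s, in which the tool goes at most 50 mm and 8.59 degrees, less where a joint would pass 70% of its speed; a pose out of reach is approached as far as the arm can. A call with a number of a shift or a turn outside -1 to 1 is refused whole. A call with a gripper value outside its range is refused whole. OPENING is the closure, from -1 (fully open) to 1 (shut), set as the call begins (- or left out, the last holds). The fingers move at their own pace and stop on an object; the grip force is fixed at half the most. Time passes only in rows, so rows that do not move let the fingers close. It gives the time, the measured TCP pose, the force and the opening at its end, in the units of the state.
- bot.get_obs(): the state, without advancing time (a new reading comes with each control period).
- capture(name): name is "side" or "top"; returns the picture (400x640x3 uint8, red, green, blue); there is no depth.
- camera_params(name): a dict with "fx", "fy", "cx", "cy" (pixels), "k1" (the pictures are not rectified: a ray, as slopes to the right and down, at radius r is drawn at 1 + k1 r^2 times it, then the intrinsics apply), "rvec" (rotation vector, rad) and "tvec" (3), from world to camera coordinates, as OpenCV has them. Camera axes: x right, y down, z forward; pixel columns grow to the right and rows downward; lengths in mm; the calibration is good to about 2 mm. A picture is of the moment at which its call begins. camera_params takes no time and is no camera call.
- bot.close_job(): hands the job in, once; it reports no verdict.
The state is a dict: "time": time; "joint_positions": joint angles; "dq": joint speeds; "tau": joint torques, N m; "tool_pos": TCP position; "tcp_rot": TCP orientation; "contact_force": force on the tool from outside, world axes, zero at the start; "moment": the same for the moment, N m; "grip_width": finger opening in mm.
Only numpy, scipy, OpenCV 4.12 (cv2) and the standard library are available. Lean on these libraries where they do the work, as an engineer would, in place of code of your own. Each camera call takes 0.05 s, during which the arm holds its last target.

## Task

The bench has just been disinfected, so start the contact time on the amber timer, not the grey one: slide it roughly square up against the white back-stop in front of it and, braced there, push its red end button fully in and hold it in for about a second. Then let go so that the button springs out, leaving the amber timer standing against the stop and the grey timer where it was.

Things in the scene. Friction and masses are not known exactly. Their poses are not given: they have to be found in the camera images.
- amber_timer: Amber (orange-yellow) kitchen timer lying flat, loose, 0.2 kg: a box 90 (x) x 70 (y) x 50 (z) mm, dark display on top. Origin: centre of its underside; z up, +x away from its red button end. Its far face, at x = +45 mm, looks at the stop and starts 25 to 80 mm short of it, up to 10 degrees out of square.
- amber_timer_button (a joint): The round red button on the amber timer's -x end: diameter 28 mm, axis along x, 25 mm above the bench, tip at timer x = -63 mm when out. 0 = out, 0.008 m = fully in, pushed along timer +x. Spring: 3 N to start, 8 N fully in; the timer slides on the bench at 1 to 2 N, so the button goes in only once braced.
- stop: White punched-steel angle strip fixed to the bench, 400 mm long (its y), 6 mm thick, 42 mm high, a flange behind it. Origin: at bench height, in the middle of the face that looks at the robot and the timers; x points square through the strip, away from the timers.
- grey_timer: A second timer, same shape, frame and red button but with a grey body, beside the amber one (left or right, centres 160 mm or more apart), in front of the same stop. To be left alone. Origin: centre of its underside.
There are look-alikes about, which are no part of the job. What is meant by the amber_timer is not purple, and is the smaller of those in its own colour.

How it is judged (in metres and radians):
On the way:
1. the amber timer is braced against the stop and its button is held in (x of amber_timer in the frame of stop between -0.057 and -0.04 m and y of amber_timer in the frame of stop between -0.18 and 0.18 m and angle between the x axis of amber_timer and the x axis of stop, either way round below 0.26 rad and angle between amber_timer's own z axis and vertical below 0.17 rad and value of joint amber_timer_button above 0.0045 m), for 0.4 s.
At the end, for the whole second after the job is handed in: After being held in (over 4.5 of 8 mm, 0.4 s) with the timer against the stop, the button is out (under 2 mm); the amber timer stands flat and still, its far face within about 15 mm of the stop and square within 15 degrees; the grey timer is within 20 mm of its place (x of amber_timer in the frame of stop between -0.061 and -0.04 m and y of amber_timer in the frame of stop between -0.18 and 0.18 m and angle between the x axis of amber_timer and the x axis of stop, either way round below 0.26 rad and angle between amber_timer's own z axis and vertical below 0.17 rad and value of joint amber_timer_button below 0.002 m and linear speed of amber_timer below 0.02 m/s and distance of grey_timer from where it was at the start of the episode below 0.02 m); the robot touches nothing.
It fails at once if the grey timer is shoved more than 20 mm from its place (distance of grey_timer from where it was at the start of the episode above 0.02 m).
It fails at once if the amber timer is tipped more than 30 degrees (angle between amber_timer's own z axis and vertical above 0.52 rad).
It also fails if it takes over 35 s, if anything falls off the work surface, if the arm or the gripper's body presses on something with over 40 N, if the wrist force passes 120 N, or if a joint passes its speed limit or range.

## Working session

There is one attempt and no reset: what is moved stays moved. The work goes in short steps, Python scripts to look and compute and a shell command to move; the robot and the scene stay as the last step left them, time stands still between calls to the robot, and variables do not carry over. Pictures are saved under pics/ and viewed, and the job is handed in when it is done.

```bash
mkdir -p pics; python3 - <<'E'
from plant import bot,capture,camera_params
import cv2
for n in("top","side"):
    cv2.imwrite(f"pics/{n}0.png",capture(n)[:,:,::-1]); print(n,camera_params(n))
o=bot.get_obs();print(o)
E
```

```text
top {'fx': 456.973048409932, 'fy': 456.973048409932, 'cx': 322.66308794284384, 'cy': 199.15898226848773, 'k1': -0.017554951937691004, 'rvec': array([ 2.17683325, -2.18085795, -0.00509288]), 'tvec': array([ 85.20570894, 539.43451157, 766.93941768])}
side {'fx': 450.0397034599344, 'fy': 450.0397034599344, 'cx': 318.3201005113034, 'cy': 190.88931847862426, 'k1': -0.131257051374073, 'rvec': array([ 2.3105755 , -0.58557934,  0.22062111]), 'tvec': array([-459.85294353,  259.89275544,  525.69352419])}
{'time': 0.1, 'joint_positions': array([ 1.11097513e+00,  3.42645044e-01,  1.52488432e+00, -1.83319036e-05,
        1.27538132e+00, -1.46022381e-01]), 'dq': array([-0.00017387, -0.00101402, -0.00071122, -0.00107486, -0.00082464,
       -0.00104701]), 'tau': array([ 1.63610363e-03, -4.32002449e+01, -2.44695801e+01,  7.18795834e-02,
        5.25895553e-02, -1.20371587e-05]), 'tool_pos': array([161.89634803, 499.05575319, 226.13157811]), 'tcp_rot': array([-3.14141822e+00,  1.30656211e-03,  1.25700297e+00]), 'contact_force': array([ 0.88864057,  0.05056236, -0.31526084]), 'moment': array([0.00495153, 0.02288696, 0.02185075]), 'grip_width': 91.95184717576718}
```

View pics/top0.png

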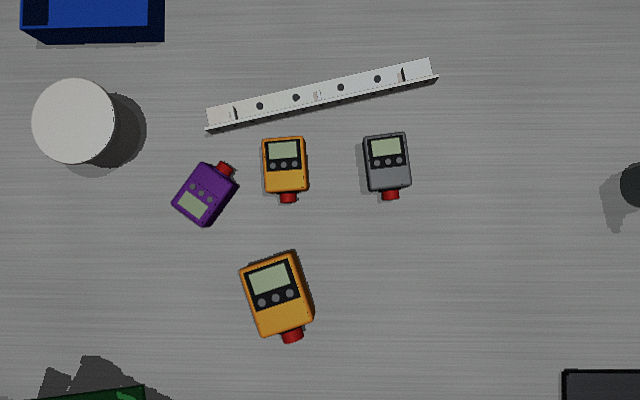

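View pics/side0.png

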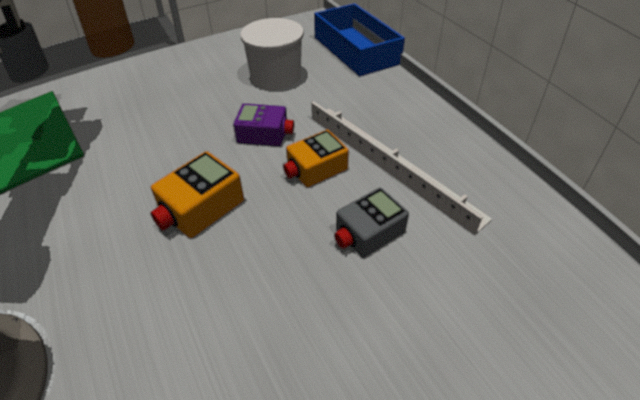

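The top view shows the small amber timer at about (286,165), its button at (288,198), and the grey timer at (387,162). The stop's face runs roughly from (206,130) to (438,79). The large amber and the purple timers are the look-alikes. I'll enlarge this area.

```bash
python3 - <<'E'
import cv2
i=cv2.imread("pics/top0.png")[50:220,190:450]
cv2.imwrite("pics/topc.png",cv2.resize(i,(780,510),interpolation=cv2.INTER_CUBIC))
i=cv2.imread("pics/top0.png")[115:215,240:370]
cv2.imwrite("pics/topd.png",cv2.resize(i,(780,600),interpolation=cv2.INTER_CUBIC))
E
```

```text
(no output)
```

View pics/topc.png

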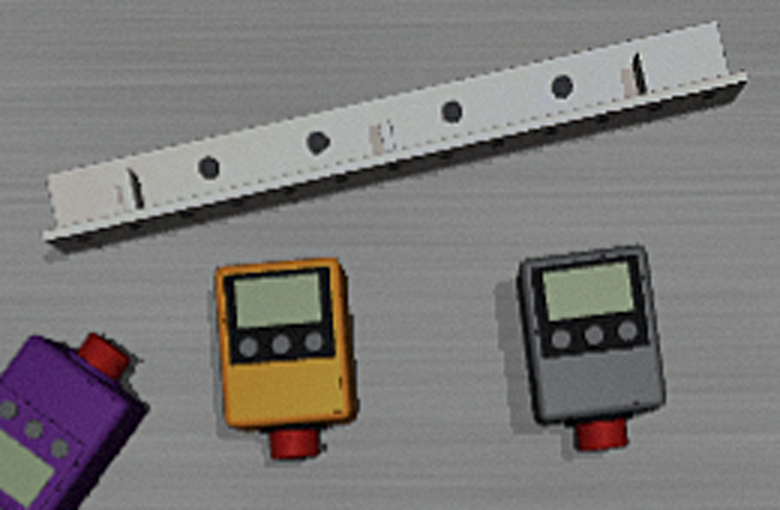

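View pics/topd.png

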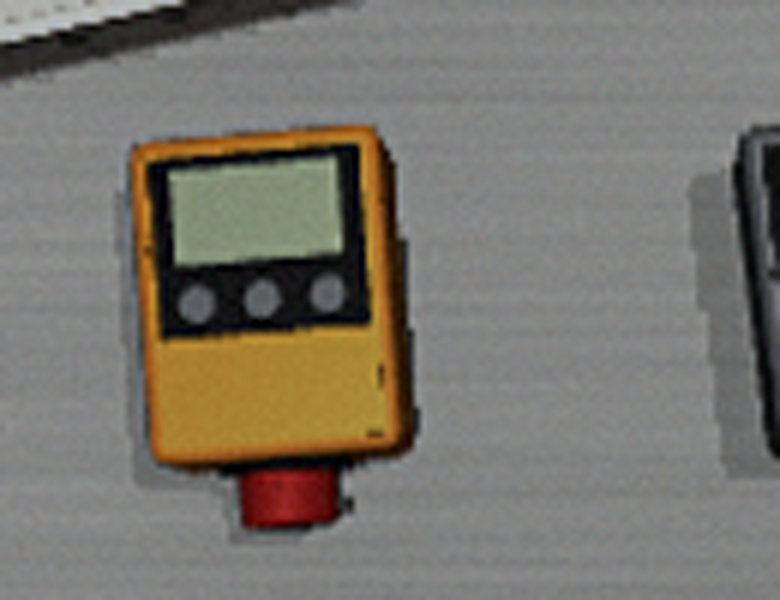

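```bash
cat > h.py <<'E'
import numpy as np,cv2
from plant import camera_params
def px2w(name,pts,z):
    c=camera_params(name);R=cv2.Rodrigues(c["rvec"])[0];t=c["tvec"]
    out=[]
    for u,v in pts:
        d=np.array([(u-c["cx"])/c["fx"],(v-c["cy"])/c["fy"]]);p=d.copy()
        for _ in range(20): p=d/(1+c["k1"]*(p@p))
        r=R.T@np.array([p[0],p[1],1]);o=-R.T@t
        out.append(o+r*(z-o[2])/r[2])
    return np.array(out)
def w2px(name,P):
    c=camera_params(name);return cv2.projectPoints(np.array(P,float).reshape(-1,3),c["rvec"],c["tvec"],np.array([[c["fx"],0,c["cx"]],[0,c["fy"],c["cy"]],[0,0,1]]),np.array([c["k1"],0,0,0,0]))[0].reshape(-1,2)
E
python3 - <<'E'
from h import *
np.set_printoptions(precision=1,suppress=True)
s=px2w("top",[(190+45/3,50+238/3),(190+746/3,50+79/3)],42);print(s,np.linalg.norm(s[0]-s[1]),s.mean(0))
d=s[0]-s[1];n=np.array([d[1],-d[0]])
sa=np.degrees(np.arctan2(n[1],n[0]));print("stop x yaw",sa)
f=lambda L,z:px2w("top",[(240+a/6,115+b/6) for a,b in L],z)
a=f([(133,148),(376,126),(393,455),(155,462)],50);print(a,a.mean(0))
v=(a[0]+a[1]-a[2]-a[3])/2;print(np.linalg.norm(v),np.linalg.norm(a[0]-a[1]),"yaw",np.degrees(np.arctan2(v[1],v[0])))
w=a[0]-a[1];print("yaw by far edge",np.degrees(np.arctan2(-w[0],w[1])))
b=f([(242,525),(338,525)],25);print("button",b, b.mean(0))
g=px2w("top",[(190+p/3,50+q/3) for p,q in[(518,262),(643,246),(658,408),(535,420)]],50);print("grey",g.mean(0))
l=px2w("top",[(242,272),(290,251),(315,320),(260,340)],60);print("big",l)
E
```

```text
[[ 656.   280.    42. ]
 [ 740.1 -108.3   42. ]] 397.3492911542581 [698.   85.8  42. ]
stop x yaw 12.225080310866707
[[636.2 182.   50. ]
 [641.7 115.2  50. ]
 [551.7 110.5  50. ]
 [550.1 175.5  50. ]] [594.9 145.8  50. ]
88.24711570006633 67.00611881121803 yaw 3.627081431669954
yaw by far edge 4.65703974820278
button [[533.7 155.1  25. ]
 [533.6 128.   25. ]] [533.6 141.6  25. ]
grey [599.3 -20.5  50. ]
big [[420.9 211.9  60. ]
 [454.8 134.5  60. ]
 [345.6  94.5  60. ]
 [313.  182.4  60. ]]
```

```bash
python3 -m jog '{"xyz":[[0.65,-0.7,0],[0.65,-0.7,0],[0.65,-0.7,0],[0.65,-0.7,0],[0.65,-0.7,0],[0.65,-0.7,0],[0.65,-0.7,0],[0.65,-0.7,0],[0.65,-0.7,0],[0.65,-0.7,0]],"angular":[[0,0,0.2],[0,0,0.2],[0,0,0.2],[0,0,0.2],[0,0,0.2],[0,0,0.2],[0,0,0.2],[0,0,0.2],[0,0,0.2],[0,0,0.2]]}' 1
python3 -m jog '{"xyz":[[0.65,-0.7,0],[0.65,-0.7,0],[0.65,-0.7,0],[0.65,-0.7,0],[0.65,-0.7,0],[0.65,-0.7,0],[0.65,-0.7,0],[0.65,-0.7,0],[0,0,0],[0,0,0]],"angular":[[0,0,0.2],[0,0,0.2],[0,0,0.2],[0,0,0.2],[0,0,0.2],[0,0,0.2],[0,0,0.2],[0,0,0.2],[0,0,0],[0,0,0]]}'
```

```text
time: 1.1
tool_pos: [293.0, 352.9, 222.2]
tcp_rot: [-3.137, 0.009, 1.479]
contact_force: [0.8, 0.1, 1.0]
grip_width: 16.6
time: 2.1
tool_pos: [399.9, 233.4, 219.1]
tcp_rot: [-3.13, 0.012, 1.651]
contact_force: [0.7, -0.4, 0.1]
grip_width: 0.3
```

```bash
python3 -m jog '{"xyz":[[0.6,-0.6,0],[0.6,-0.6,0],[0.6,-0.6,0],[0.6,-0.6,0],[0.6,-0.6,0],[0.6,-0.6,0],[0.6,-0.6,0],[0.5,-0.5,0],[0,0,0],[0,0,0]],"angular":[[0,0,0],[0,0,0],[0,0,0],[0,0,0],[0,0,0],[0,0,0],[0,0,0],[0,0,0],[0,0,0],[0,0,0]]}'
python3 -m jog '{"xyz":[[0,0,-0.9],[0,0,-0.9],[0,0,-0.9],[0,0,-0.9],[0,0,-0.9],[0,0,-0.8],[0,0,0],[0,0,0]],"angular":[[0,0,0],[0,0,0],[0,0,0],[0,0,0],[0,0,0],[0,0,0],[0,0,0],[0,0,0]]}'
python3 - <<'E'
from h import *
from plant import capture,bot
cv2.imwrite("pics/s1.png",capture("side")[:,:,::-1])
cv2.imwrite("pics/t1.png",capture("top")[:,:,::-1])
print(bot.get_obs()["tool_pos"],bot.get_obs()["tcp_rot"])
E
```

```text
time: 3.1
tool_pos: [494.4, 139.0, 218.0]
tcp_rot: [-3.126, 0.011, 1.654]
contact_force: [-0.1, -0.7, -0.3]
grip_width: 0.6
time: 3.9
tool_pos: [491.7, 142.5, 110.1]
tcp_rot: [-3.127, 0.009, 1.657]
contact_force: [0.8, 0.4, -0.0]
grip_width: 0.6
[492.03971234 142.45115607 110.45181306] [-3.1282419   0.0087991   1.65702348]
```

View pics/s1.png

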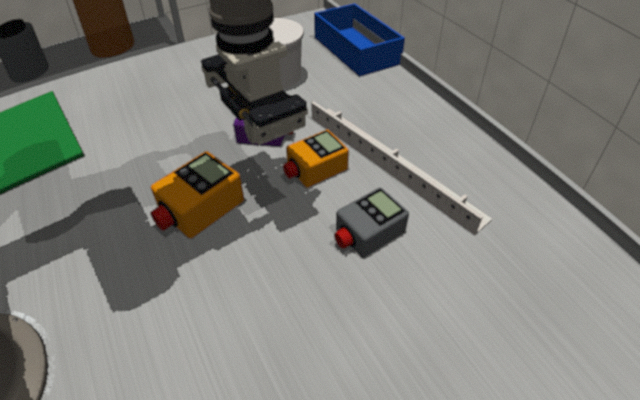

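View pics/t1.png

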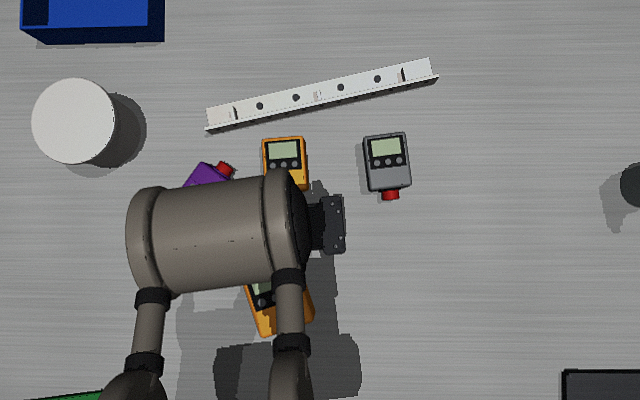

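```bash
python3 -m jog '{"xyz":[[0.1,-0.06,-0.9],[0.1,-0.06,-0.9],[0.1,-0.06,-0.9],[0.1,-0.06,-0.9],[0.1,-0.06,-0.7],[0,0,-0.4],[0,0,0],[0,0,0]],"angular":[[0,0,0],[0,0,0],[0,0,0],[0,0,0],[0,0,0],[0,0,0],[0,0,0],[0,0,0]]}'
python3 - <<'E'
from h import *
from plant import capture,bot
i=capture("side")[:,:,::-1][90:260,200:440]
cv2.imwrite("pics/s2.png",cv2.resize(i,(720,510)))
print(bot.get_obs()["tool_pos"],bot.get_obs()["tcp_rot"])
E
```

```text
time: 4.8
tool_pos: [508.0, 137.7, 21.6]
tcp_rot: [3.138, 0.008, 1.658]
contact_force: [0.5, 0.1, 0.1]
grip_width: 0.3
[508.05472135 137.73512509  21.7125901 ] [3.13811393 0.0078622  1.65754184]
```

View pics/s2.png

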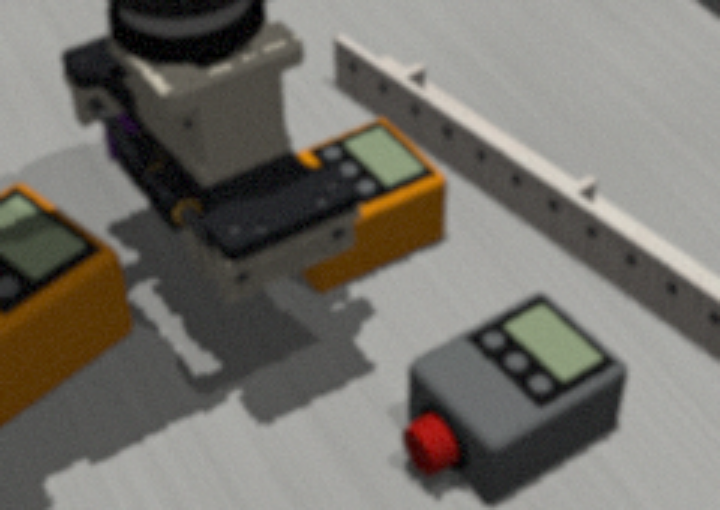

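```bash
python3 -m jog '{"xyz":[[0,0,-0.3],[0,0,-0.2],[0.2,0,0],[0.2,0,0],[0,0,0],[0,0,0]],"angular":[[0,0,0],[0,0,0],[0,0,0],[0,0,0],[0,0,0],[0,0,0]]}'
```

```text
time: 5.45
tool_pos: [518.1, 138.1, 12.8]
tcp_rot: [3.134, 0.008, 1.658]
contact_force: [-0.5, -0.1, -0.8]
grip_width: 0.4
```

```bash
python3 -m jog '{"xyz":[[0.15,0,0],[0.15,0,0],[0.15,0,0],[0.15,0,0],[0.15,0,0],[0.15,0,0],[0.15,0,0],[0.15,0,0],[0,0,0],[0,0,0]],"angular":[[0,0,0.05],[0,0,0.05],[0,0,0.1],[0,0,0.1],[0,0,0.1],[0,0,0.1],[0,0,0.1],[0,0,0.1],[0,0,0],[0,0,0]]}'
python3 - <<'E'
from h import *
from plant import capture,bot
i=capture("side")[:,:,::-1][90:260,200:440]
cv2.imwrite("pics/s3.png",cv2.resize(i,(720,510)))
i=capture("top")[:,:,::-1][50:220,190:430]
cv2.imwrite("pics/t3.png",cv2.resize(i,(720,510)))
print(bot.get_obs()["tool_pos"],bot.get_obs()["tcp_rot"],bot.get_obs()["contact_force"])
E
```

```text
time: 6.45
tool_pos: [542.7, 137.7, 12.7]
tcp_rot: [3.138, 0.008, 1.738]
contact_force: [-1.2, 0.3, 2.1]
grip_width: 0.6
[542.71687697 137.7549105   12.73164855] [3.13770421 0.00790475 1.73779001] [-0.7548647   0.01175952 -0.56804397]
```

View pics/s3.png

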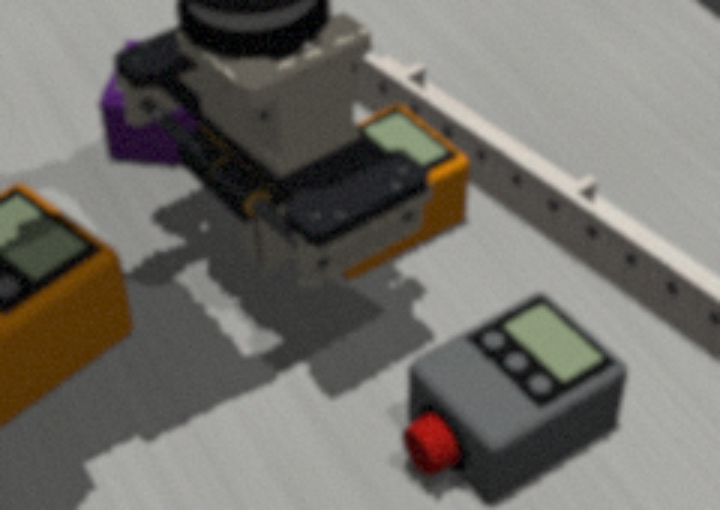

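View pics/t3.png

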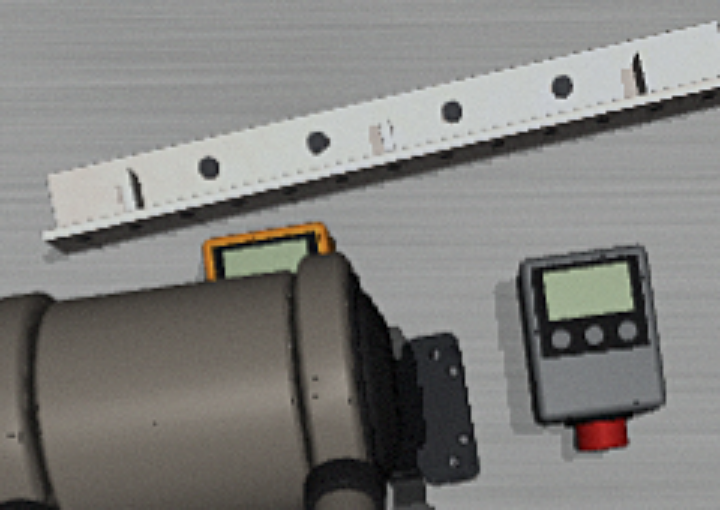

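The amber timer has slid: its far edge now runs from (205,243) to (326,224) in the crop and has turned towards the stop. The grey timer hasn't moved.

```bash
python3 - <<'E'
from h import *
a=px2w("top",[(190+205/3,50+243/3),(190+326/3,50+224/3)],50)
w=a[0]-a[1];y=np.arctan2(-w[0],w[1]);m=a.mean(0)[:2]
n=np.array([.977,.212]);s=np.array([698,85.8])
print(a,np.degrees(y),(m-s)@n,"corner gaps",[(q[:2]-s)@n for q in a])
c=m-45*np.array([np.cos(y),np.sin(y)]);print(c,"button tip",c-63*np.array([np.cos(y),np.sin(y)]))
E
```

```text
[[650.67096681 188.43285082  50.        ]
 [660.4707817  121.8165758   50.        ]] 8.36866755878745 -26.756416629061796 corner gaps [np.float64(-24.48230105225326), np.float64(-29.030532205870227)]
[611.05003105 148.57532246] button tip [548.72085057 139.40617527]
```

```bash
python3 -m jog '{"xyz":[[0.15,0,0],[0.15,0,0],[0.15,0,0],[0.15,0,0],[0.15,0,0],[0.15,0,0],[0.1,0,0],[0,0,0]],"angular":[[0,0,0.06],[0,0,0.06],[0,0,0.06],[0,0,0.06],[0,0,0.06],[0,0,0.06],[0,0,0],[0,0,0]]}'
python3 - <<'E'
from h import *
from plant import capture,bot
i=capture("top")[:,:,::-1][50:220,190:430]
cv2.imwrite("pics/t4.png",cv2.resize(i,(720,510)))
i=capture("side")[:,:,::-1][90:260,200:440]
cv2.imwrite("pics/s4.png",cv2.resize(i,(720,510)))
print(bot.get_obs()["contact_force"])
E
```

```text
time: 7.35
tool_pos: [564.4, 137.8, 12.7]
tcp_rot: [3.138, 0.008, 1.779]
contact_force: [-0.9, 0.0, 1.0]
grip_width: 0.4
[-0.1196203   0.42887576  0.3316829 ]
```

View pics/t4.png

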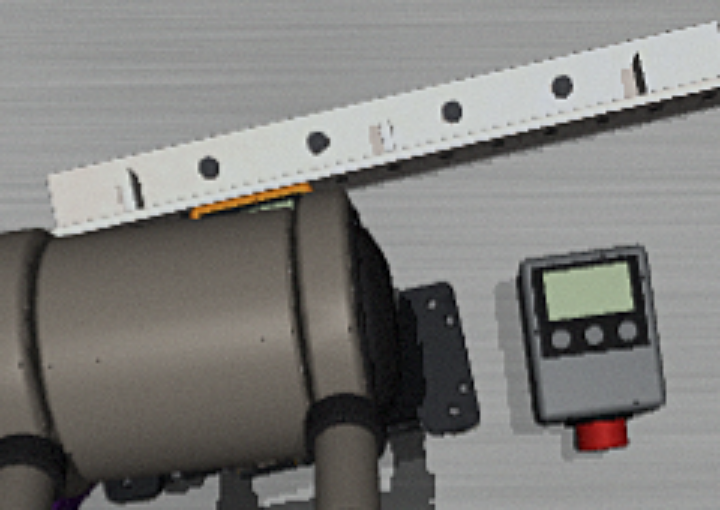

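View pics/s4.png

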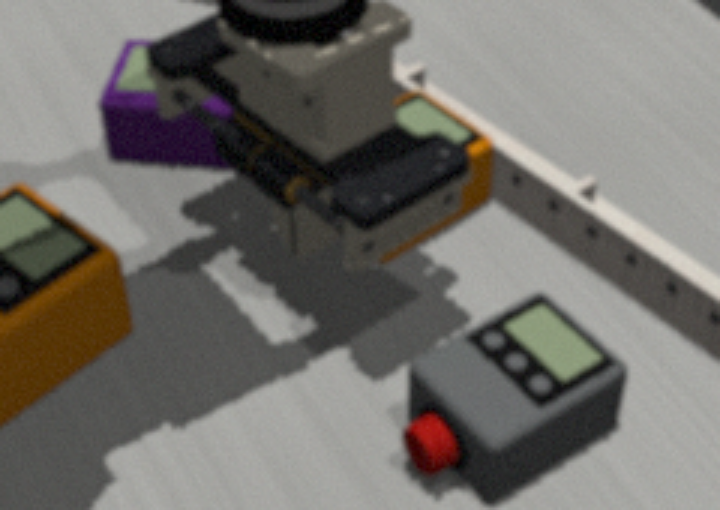

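The timer is nearly at the stop, square to it, and its far edge is almost touching. I'll press in small steps along the stop's normal and watch the force.

```bash
python3 -m jog '{"xyz":[[0.1,0.02,0],[0.1,0.02,0],[0,0,0]],"angular":[[0,0,0],[0,0,0],[0,0,0]]}'
python3 -m jog '{"xyz":[[0.1,0.02,0],[0,0,0]],"angular":[[0,0,0],[0,0,0]]}'
python3 -m jog '{"xyz":[[0.1,0.02,0],[0,0,0]],"angular":[[0,0,0],[0,0,0]]}'
```

```text
time: 7.75
tool_pos: [566.9, 138.5, 12.6]
tcp_rot: [3.141, 0.008, 1.779]
contact_force: [-4.0, -1.6, 2.3]
grip_width: 0.6
time: 7.95
tool_pos: [568.1, 138.7, 12.5]
tcp_rot: [-3.14, 0.008, 1.779]
contact_force: [-5.7, -2.6, 4.6]
grip_width: 0.5
time: 8.15
tool_pos: [569.2, 139.0, 12.5]
tcp_rot: [-3.137, 0.008, 1.78]
contact_force: [-5.3, -1.8, 3.6]
grip_width: 0.3
```

```bash
python3 -m jog '{"xyz":[[0.15,0.03,0],[0.1,0.02,0],[0,0,0]],"angular":[[0,0,0],[0,0,0],[0,0,0]]}'
python3 -m jog '{"xyz":[[0.1,0.02,0],[0,0,0]],"angular":[[0,0,0],[0,0,0]]}'
python3 -m jog '{"xyz":[[0.1,0.02,0],[0,0,0]],"angular":[[0,0,0],[0,0,0]]}'
```

```text
time: 8.45
tool_pos: [571.6, 139.5, 12.4]
tcp_rot: [-3.131, 0.008, 1.78]
contact_force: [-6.6, -2.2, 5.9]
grip_width: 0.4
time: 8.65
tool_pos: [571.6, 139.5, 12.5]
tcp_rot: [-3.127, 0.008, 1.78]
contact_force: [-7.8, -3.1, 5.7]
grip_width: 0.1
time: 8.85
tool_pos: [571.5, 139.5, 12.4]
tcp_rot: [-3.122, 0.007, 1.78]
contact_force: [-7.8, -2.5, 6.5]
grip_width: 0.6
```

```bash
python3 -m jog '{"xyz":[[0.2,0.04,0],[0,0,0]],"angular":[[0,0,0],[0,0,0]]}'
python3 -m jog '{"xyz":[[0.2,0.04,0],[0.2,0.04,0],[0.2,0.04,0]],"angular":[[0,0,0],[0,0,0],[0,0,0]]}'
```

```text
time: 9.05
tool_pos: [571.3, 139.5, 12.3]
tcp_rot: [-3.112, 0.007, 1.781]
contact_force: [-6.8, -2.1, 5.3]
grip_width: 0.1
time: 9.35
tool_pos: [572.0, 139.7, 12.3]
tcp_rot: [-3.086, 0.007, 1.782]
contact_force: [-18.6, -5.3, 15.2]
grip_width: 0.4
```

```bash
python3 -m jog '{"xyz":[[0.1,0.02,0],[0.1,0.02,0],[0.1,0.02,0],[0.1,0.02,0],[0.1,0.02,0],[0.1,0.02,0]],"angular":[[0,0,0],[0,0,0],[0,0,0],[0,0,0],[0,0,0],[0,0,0]]}'
python3 - <<'E'
from h import *
from plant import capture,bot
i=capture("top")[:,:,::-1][50:220,190:430]
cv2.imwrite("pics/t5.png",cv2.resize(i,(720,510)))
i=capture("side")[:,:,::-1][110:210,260:390]
cv2.imwrite("pics/s5.png",cv2.resize(i,(780,600)))
o=bot.get_obs();print(o["contact_force"],o["tool_pos"],o["tcp_rot"])
E
```

```text
time: 9.95
tool_pos: [571.2, 139.5, 12.7]
tcp_rot: [-3.056, 0.007, 1.783]
contact_force: [-10.5, -3.3, 8.1]
grip_width: 0.1
[-10.87010532  -2.92764164   9.01215982] [571.23263789 139.44900968  12.65163502] [-3.05565403  0.00673994  1.78315688]
```

View pics/t5.png

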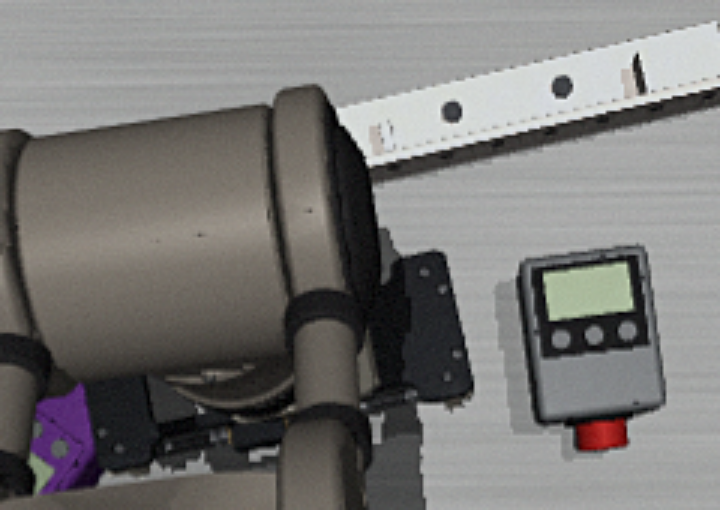

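View pics/s5.png

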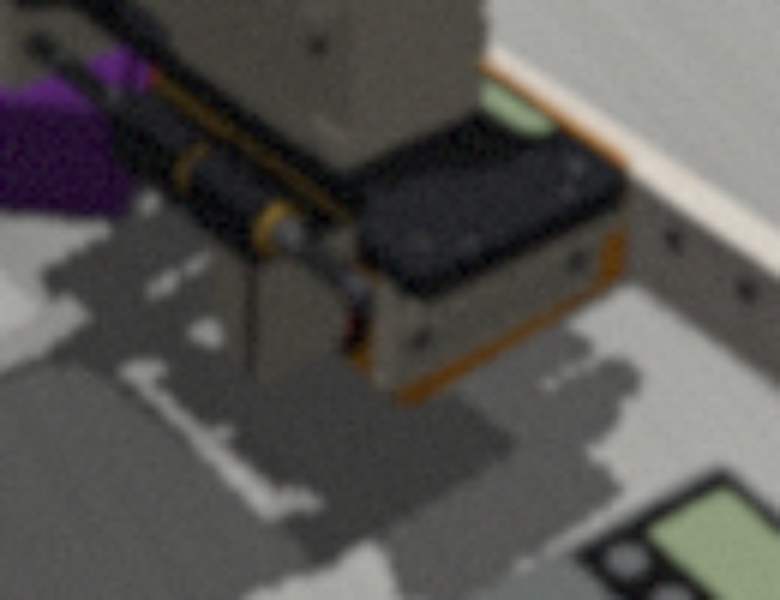

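The timer is still braced and the grey one hasn't moved. The tool has leaned forward about 5° under load, so I'll straighten it while still pressing, to make sure of the hold.

```bash
python3 -m jog '{"xyz":[[0.2,0.04,0],[0.2,0.04,0],[0.2,0.04,0],[0.2,0.04,0],[0.2,0.04,0]],"angular":[[0.05,-0.22,0],[0.05,-0.22,0],[0.05,-0.22,0],[0.05,-0.22,0],[0.05,-0.22,0]]}'
```

```text
time: 10.55
tool_pos: [573.0, 139.8, 11.7]
tcp_rot: [-3.134, 0.005, 1.784]
contact_force: [-16.3, -4.2, 11.5]
grip_width: 0.6
```

```bash
python3 -m jog '{"xyz":[[0.2,0.04,0],[0.2,0.04,0],[0.2,0.04,0],[0.2,0.04,0],[0.2,0.04,0]],"angular":[[0.02,-0.08,0],[0.02,-0.08,0],[0.02,-0.08,0],[0.02,-0.08,0],[0.02,-0.08,0]]}'
python3 -m jog '{"xyz":[[0.2,0.04,0],[0.2,0.04,0],[0.2,0.04,0],[0.2,0.04,0],[0.2,0.04,0],[0.2,0.04,0]],"angular":[[0.02,-0.08,0],[0.02,-0.08,0],[0.02,-0.08,0],[0.02,-0.08,0],[0.02,-0.08,0],[0.02,-0.08,0]]}'
python3 - <<'E'
from h import *
from plant import capture,bot
i=capture("side")[:,:,::-1][110:210,260:390]
cv2.imwrite("pics/s6.png",cv2.resize(i,(780,600)))
E
```

```text
time: 11.05
tool_pos: [573.0, 139.9, 11.6]
tcp_rot: [-3.134, 0.003, 1.786]
contact_force: [-17.5, -4.4, 13.7]
grip_width: 0.5
time: 11.65
tool_pos: [573.0, 139.9, 11.5]
tcp_rot: [-3.133, -0.0, 1.788]
contact_force: [-17.9, -5.8, 14.3]
grip_width: 0.5
```

View pics/s6.png

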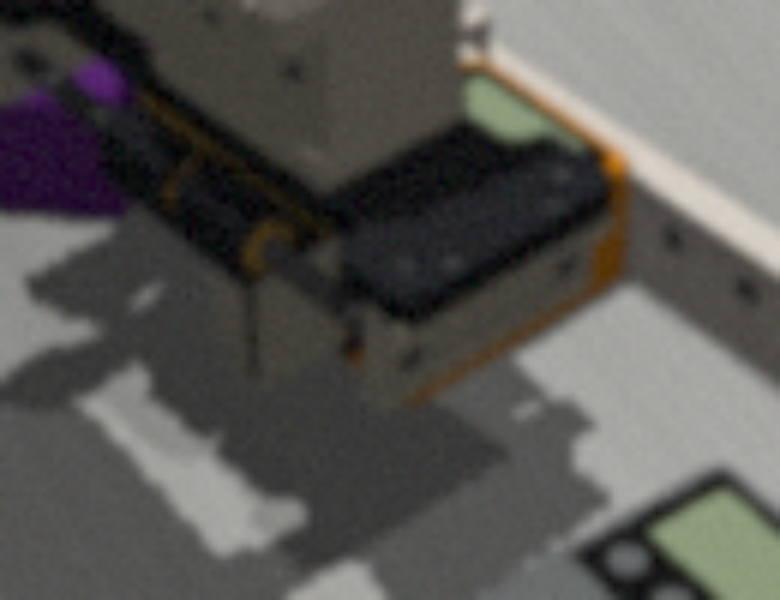

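It held at 17–18 N for more than a second with no further travel, so the button is bottomed. Now backing off.

```bash
python3 -m jog '{"xyz":[[-0.1,-0.02,0],[-0.1,-0.02,0]],"angular":[[0,0,0],[0,0,0]]}'
python3 -m jog '{"xyz":[[-0.1,-0.02,0],[-0.1,-0.02,0]],"angular":[[0,0,0],[0,0,0]]}'
python3 -m jog '{"xyz":[[-0.15,-0.03,0],[-0.15,-0.03,0]],"angular":[[0,0,0],[0,0,0]]}'
python3 -m jog '{"xyz":[[-0.3,-0.06,0],[-0.5,-0.1,0],[-0.5,-0.1,0],[-0.5,-0.1,0],[0,0,0]],"angular":[[0,0,0],[0,0,0],[0,0,0],[0,0,0],[0,0,0]]}'
```

```text
time: 11.9
tool_pos: [566.9, 138.6, 11.6]
tcp_rot: [-3.129, -0.0, 1.788]
contact_force: [-4.5, -1.1, 2.9]
grip_width: 0.4
time: 12.1
tool_pos: [563.8, 137.8, 11.8]
tcp_rot: [-3.132, -0.0, 1.788]
contact_force: [-0.1, 0.3, 0.8]
grip_width: 0.4
time: 12.3
tool_pos: [559.1, 136.9, 11.9]
tcp_rot: [-3.136, 0.0, 1.788]
contact_force: [0.2, 0.2, 0.4]
grip_width: 0.2
time: 12.8
tool_pos: [521.4, 129.4, 11.9]
tcp_rot: [-3.138, 0.0, 1.788]
contact_force: [0.3, 0.3, -0.1]
grip_width: 0.4
```

```bash
python3 -m jog '{"xyz":[[0,0,0.8],[0,0,0.9],[0,0,0.9],[0,0,0.9],[0,0,0.9],[0,0,0.9],[0,0,0.9],[0,0,0.9],[0,0,0.9],[0,0,0.9]],"angular":[[0,0,0],[0,0,0],[0,0,0],[0,0,0],[0,0,0],[0,0,0],[0,0,0],[0,0,0],[0,0,0],[0,0,0]]}'
python3 -m jog '{"xyz":[[-0.6,0.7,0],[-0.6,0.7,0],[-0.6,0.7,0],[-0.6,0.7,0],[-0.6,0.7,0],[-0.6,0.7,0],[-0.6,0.7,0],[-0.6,0.7,0],[-0.6,0.7,0],[0,0,0]],"angular":[[0,0,0],[0,0,0],[0,0,0],[0,0,0],[0,0,0],[0,0,0],[0,0,0],[0,0,0],[0,0,0],[0,0,0]]}'
python3 - <<'E'
from h import *
from plant import capture,bot
i=capture("top")[:,:,::-1][50:220,190:430]
cv2.imwrite("pics/t7.png",cv2.resize(i,(720,510),interpolation=cv2.INTER_CUBIC))
i=capture("side")[:,:,::-1][90:260,200:440]
cv2.imwrite("pics/s7.png",cv2.resize(i,(720,510),interpolation=cv2.INTER_CUBIC))
E
```

```text
time: 13.8
tool_pos: [523.2, 129.7, 195.6]
tcp_rot: [-3.14, -0.0, 1.787]
contact_force: [-0.2, 0.2, -0.1]
grip_width: 0.7
time: 14.8
tool_pos: [404.7, 265.2, 192.0]
tcp_rot: [-3.139, -0.002, 1.787]
contact_force: [0.6, -0.3, -0.7]
grip_width: 0.3
```

View pics/t7.png

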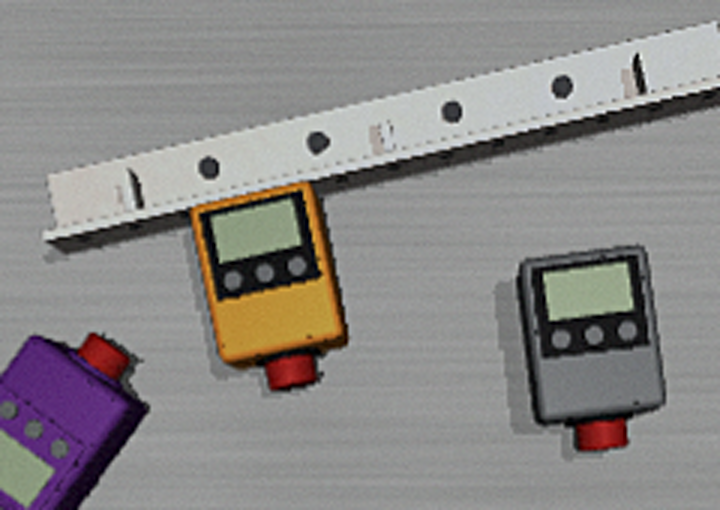

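View pics/s7.png

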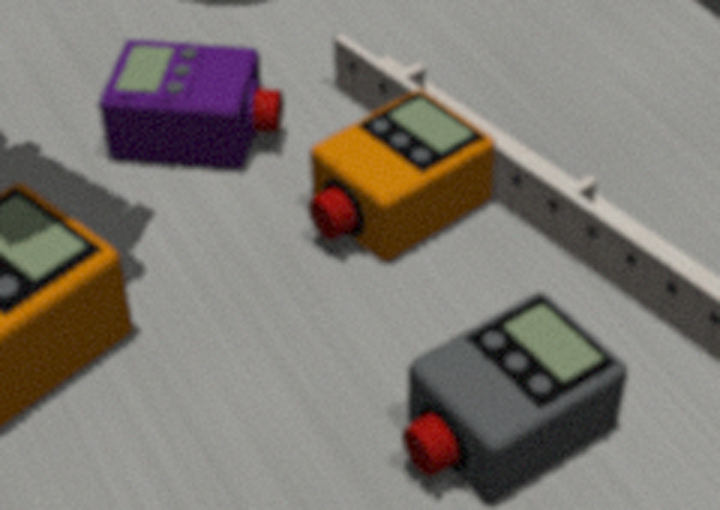

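The amber timer stands flush and square against the stop, with its far edge from (192,208) to (313,183). Its button is out at (291,370). The grey timer hasn't moved, and the arm is clear of everything.

```bash
python3 -c "
from plant import bot
print(bot.close_job())"
```

```text
the job is handed in; nothing more can be done
None
```

I slid the small amber timer about 45 mm up against the stop and turned it square. I then pushed its button to the end of its travel and held it there for just over a second at about 17–18 N, then backed off and handed the job in at about 15 s.

**Button travel:** The tool sat at x = 573 mm while pressing and lost contact at about x = 565 mm. That is roughly the full 8 mm of travel.

**Last pictures:** The amber timer stands flat and square against the stop, with its button out. The grey timer hasn't moved, and the arm is clear of everything.

**What disagreed:** The first press stalled, and the tool leaned forward about 5° under load. I straightened it while still pressing, then did the full hold. An upward force of up to about 15 N also showed while pressing. I took it for friction on the button and did not confirm that.

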